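# Set the loose wind-up bench timer

## Robot

A 6-joint arm with a two-finger parallel gripper is mounted at the origin on a cart in front of the work surface, level with it; the furniture and walls round the work are solid. World frame = base frame: x ahead of the robot, y to its left, z up, the work surface at z = 0. Lengths are in mm, angles in rad, forces in N, time in s.
With the tool pointing down it reaches from about 400 to 925 mm from the base axis. Payload 12.5 kg.
Tool frame: the origin (TCP) lies midway between the tips of the shut fingers; the grasp point (between the pads) lies 19 mm behind it; z points along the fingers, y is the line along which they close (so a half turn about z gives the same grasp; the last joint's range is limited). The gripper opens to 95 mm and grips with 3 to 60 N. Pads are 20 mm wide; open, the fingers measure 119 mm over their backs; the gripper's body (75 mm by 180 mm) begins 59 mm behind the grasp point.
Start: joints at [-0.106, 0.491, 1.559, -0, 1.092, -0.106], TCP at [625.017, 0.021, 214.661] pointing down, gripper open.
Joint ranges: [-3.1, 3.1], [-0.84, 2.19], [0.05, 2.79], [-1.13, 4.28], [0.06, 2.93], [-2.69, 2.69]. Speed limits (rad/s): [2.22, 2.22, 2.79, 3.14, 3.14, 3.14].

## Interface

Orientations are given as [roll, pitch, yaw] about the fixed x, y, z axes, in that order (R = Rz(yaw) Ry(pitch) Rx(roll)).
In Python, from cell import env gives the robot as it stands.
- The arm moves only by the tool arm_command, never from a script. Its argument "targets" is a list of rows, each a list of 5 numbers: the shift along the tool's x, y, z in mm, then the turn about the tool's z in degrees, then the opening, from 0 (shut) to 1 (fully open). In form: [[tx, ty, tz, roll, fingers], ...]. A call has 1 to 5 rows; each row is the pose to reach, as a shift and turn from the pose commanded when the call began, along the tool's axes at that moment; what a row does not reach only later rows make up. A row lasts 1/10 s, in which the tool goes at most 50 mm and 8.59 degrees, less where a joint would pass 70% of its speed; a pose out of reach is approached as far as the arm can. A call with a gripper value outside its range is refused whole. The fingers move at their own pace and stop on an object; the grip force is fixed at half the most. Time passes only in rows, so rows that repeat a pose let the fingers close. It gives the time, the measured TCP pose, the force, the opening and the grip force at its end, in the units of the state.
- env.state(): the state, without advancing time (a new reading comes with each control period).
- env.read_camera(name): name is "scene" or "side" or "wrist"; returns a dict with "frame" (420x560x3 uint8, red, green, blue), "vertical_fov" (degrees; the focal length in pixels is half the picture's height over the tangent of half this angle, whatever the lens; pixels are square), "cx", "cy" (the principal point, pixels), "k1" (the pictures are not rectified: a ray, as slopes to the right and down, at radius r is drawn at 1 + k1 r^2 times it, then the intrinsics apply), "world_from_camera" (4x4, takes a point from camera to world coordinates); the wrist camera has in their place "hand_eye" (4x4, takes a point from camera to tool coordinates, whose origin is the TCP and whose axes are the flange's). Camera axes: x right, y down, z forward; pixel columns grow to the right and rows downward; lengths in mm; the calibration is good to about 2 mm. A picture is of the moment at which its call begins: read the wrist's pose just before it. There is no depth.
- env.job_done(): hands the job in; it is judged then, once.
The state is a dict: "t": time; "joints": joint angles; "qvel": joint speeds; "tau": joint torques, N m; "eef_pos": TCP position; "tcp_rot": TCP orientation; "ft_force": force on the tool from outside, world axes, zero at the start; "moment": the same for the moment, N m; "opening": opening from 0.0 (shut) to 1.0 (fully open); "grip_force": force on a finger pad.
Only numpy, scipy, OpenCV 4.12 (cv2) and the standard library are available. Lean on these libraries where they do the work, as an engineer would, in place of code of your own. Each camera call takes 0.05 s, during which the arm holds its last target. There are 200 camera calls.

## Task

Set the stiff wind-up timer that stands loose on the steel plate: wind its bar knob clockwise fully home to the end stop, then turn it back until its pointer stands at the small metal tab on the dial, and let go. Press down on the knob all the while you turn, firmly enough that the timer does not swivel or wander on the plate, but with no more than about 25 N. Do not shift the tab or the things lying around.

Things in the scene. Friction and masses are not known exactly. Their poses are not given: they have to be found in the camera images.
- timer: Round grey bench timer, loose on the plate, 94 mm across, dial face 36 mm above its four rubber feet (on a circle of 35 mm radius); 0.46 kg, give or take a quarter. Origin: centre of its underside, on the knob's axis; z up. A bare turn of the knob spins it on its feet; pressed down through the knob with some 10 to 20 N and hardly pushed sideways, it holds (grip varies; it still creeps very slowly).
- timer_nose (a point): Outer end of the square nose on the timer's rim, in its -x direction, 55 mm from the axis, 17 mm above the feet. It must stay within 15 mm of where it started: it tells if the timer swivels or wanders.
- timer_knob (a joint): Angle of the knob, rad, growing clockwise seen from above; hard end stop at 1.9 (fully wound), other stop at 0; starts at 0.3 to 0.7. Friction-held: about 0.3 N m turns it, and it stays where left. At angle q the pointer looks 0.95 - q rad (counterclockwise positive) from the timer's x axis. Turned on against the stop, it drags the timer round.
- knob_grip (a point): On the knob's axis at the height to grip: an upright black bar 44 mm long, 16 mm thick, on a disc 56 mm across; disc top 17 mm below this point, bar top 13 mm above it. Its x axis points along the bar to the pointer; grip across the 16 mm, along its y.
- knob_pointer (a point): The pointer: a low nose with a white line, on the disc at one end of the bar, 31 mm from the axis. The worn shaft has end play: the knob starts 1 to 6 mm above its seat, slides down under about 2 N and stays; seated, the grip point is 60.5 mm above the feet. Only then does a press reach the timer, and it rises steeply (about 10 N a mm).
- timer_tab (a joint): Angle of the tab, same zero and sense as the knob's: the pointer stands at the tab when both joints read the same. Starts at 0.8 to 1.4.
- tab_mark (a point): The small aluminium tab that clips over the rim of the dial, 41 mm from the axis, top 41 mm above the feet; its x axis points outward from the dial's centre.
- plate: Fixed ground steel plate 180 x 180 x 10 mm on the bench; origin at the centre of its underside.
- collet_3: Bystander: steel spring collet standing upright, 36 mm across, 84 mm high; origin at its foot.
- bolt_tin: Bystander: round tin with lid, 67 mm across, 35 mm high; origin at its foot.
- dial_indicator: Bystander: dial indicator lying face up, 102 x 57 x 21 mm; origin at its underside.
- marker_pen: Bystander: marker pen lying down, 134 mm long, 15 mm thick; origin at its underside.
There are look-alikes about, which are no part of the job. Leave any blue look-alike of the timer alone.

How it is judged (in metres and radians):
On the way:
1. the knob is wound clockwise to its end stop (value of joint timer_knob above 1.82 rad), for 0.1 s.
At the end, for the whole second after the job is handed in: The knob's pointer stands at the tab within 0.13 rad (about 7 degrees), the timer stands flat and still on the plate, its nose within 15 mm of where it began, and the knob is at rest (angle between the x axis of knob_grip and the x axis of tab_mark, either way round below 0.13 rad and distance of timer_nose from where it was at the start of the episode below 0.015 m and angle between timer's own z axis and vertical below 0.05 rad and linear speed of timer below 0.02 m/s and velocity of joint timer_knob between -0.05 and 0.05 rad/s); the robot touches nothing.
It fails at once if the timer swivelled or wandered: its nose moved more than 15 mm (distance of timer_nose from where it was at the start of the episode above 0.015 m).
It fails at once if pressed too hard: the timer bore on the plate with more than 33 N, its own weight included (contact force between timer and plate above 33 N).
It fails at once if a bystander was moved more than 15 mm (distance of any of collet_3, bolt_tin, dial_indicator, marker_pen from where it was at the start of the episode above 0.015 m).
It fails at once if the tab was shifted more than 18 mm (distance of tab_mark from where it was at the start of the episode above 0.018 m).
It also fails if it takes over 72 s, if anything falls off the work surface, if the arm or the gripper's body presses on something with over 40 N, if the wrist force passes 120 N, or if a joint passes its speed limit or range.

## Working session

There is one attempt and no reset: what is moved stays moved. The work goes in short steps, Python scripts to look and compute and a tool call to move; the robot and the scene stay as the last step left them, time stands still between calls to the robot, and variables do not carry over. Pictures are saved under pics/ and viewed, at most 10 in all, crops included, and the job is handed in when it is done.

Besides the shell and the picture viewer there is one more tool, called after "Request:" as name(argument=value, ...) on one line, values as JSON. arm_command: Moves the arm, as the interface text tells. Its arguments: {"type":"object","properties":{"targets":{"type":"array","items":{"type":"array","items":{"type":"number"}}}},"required":["targets"]}

```bash
mkdir -p pics; cat > h.py <<'E'
import numpy as np, cv2
from scipy.spatial.transform import Rotation as R
from cell import env
def cam(name):
    s=env.state(); c=env.read_camera(name)
    if 'hand_eye' in c:
        T=np.eye(4); T[:3,:3]=R.from_euler('xyz',s['tcp_rot']).as_matrix(); T[:3,3]=s['eef_pos']
        c['world_from_camera']=T@np.array(c['hand_eye'])
    c['T']=np.array(c['world_from_camera']); c['f']=210/np.tan(np.radians(c['vertical_fov'])/2)
    c['K']=np.array([[c['f'],0,c['cx']],[0,c['f'],c['cy']],[0,0,1]]); c['D']=np.array([c['k1'],0,0,0.])
    return c
def ground(c,uv,z):
    p=cv2.undistortPoints(np.array(uv,float).reshape(-1,1,2),c['K'],c['D'])[:,0]
    d=np.c_[p,np.ones(len(p))]@c['T'][:3,:3].T; o=c['T'][:3,3]
    return o+d*((z-o[2])/d[:,2])[:,None]
def proj(c,P):
    W=np.linalg.inv(c['T']); return cv2.projectPoints(np.array(P,float).reshape(-1,1,3),cv2.Rodrigues(W[:3,:3])[0],W[:3,3],c['K'],c['D'])[0][:,0]
def save(n,im): cv2.imwrite('pics/'+n,np.ascontiguousarray(im[:,:,::-1]))
E
python3 - <<'E'
from h import *
s=env.state(); print(s)
a=[cam(n) for n in('scene','side','wrist')]
np.save('/tmp/x',0)
for c in a: print(c['T'].round(2).tolist(),c['f'],c['cx'],c['cy'],c['k1'])
im=np.vstack([np.hstack([a[0]['frame'],a[1]['frame']]),np.hstack([a[2]['frame']]*2)])
save('s.png',a[0]['frame']);save('w.png',a[2]['frame']);save('side.png',a[1]['frame'])
E
```

```text
{'t': 0.0, 'joints': array([-1.05594664e-01,  4.91555192e-01,  1.55947213e+00,  1.32823429e-05,
        1.09172562e+00, -1.05601416e-01]), 'qvel': array([4.34297559e-04, 9.78039746e-04, 5.48683912e-05, 7.49192728e-04,
       2.38609329e-04, 3.45612984e-04]), 'tau': array([-9.52334158e-04, -6.12640929e+01, -2.58175153e+01,  6.92750537e-02,
        4.83079045e-02, -1.38641695e-05]), 'eef_pos': array([6.24738012e+02, 5.70484285e-02, 2.14056661e+02]), 'tcp_rot': array([-3.14044006e+00, -1.34015565e-04,  1.57079687e+00]), 'ft_force': array([ 0.18571511,  0.61075776, -0.01398192]), 'moment': array([ 0.01734507,  0.01724761, -0.04265807]), 'grip_force': 0.0, 'opening': 1.0029311684981046}
[[0.86, -0.37, 0.36, 183.35], [-0.52, -0.59, 0.62, -851.56], [-0.01, -0.72, -0.7, 834.97], [0.0, 0.0, 0.0, 1.0]] 466.8252622258509 272.9716270912532 201.57301529301228 0.014036513461632696
[[1.0, -0.05, 0.06, 482.78], [-0.08, -0.54, 0.84, -1108.05], [-0.01, -0.84, -0.54, 669.43], [0.0, 0.0, 0.0, 1.0]] 408.8596111744331 280.00558518855496 205.95999110528751 -0.08595165649581164
[[1.0, 0.0, -0.0, 624.67], [0.0, -0.97, -0.25, 69.39], [-0.0, 0.25, -0.97, 382.33], [0.0, 0.0, 0.0, 1.0]] 366.94026606887775 284.70094035299024 211.54142385181032 -0.0629371747980579
```

View pics/s.png

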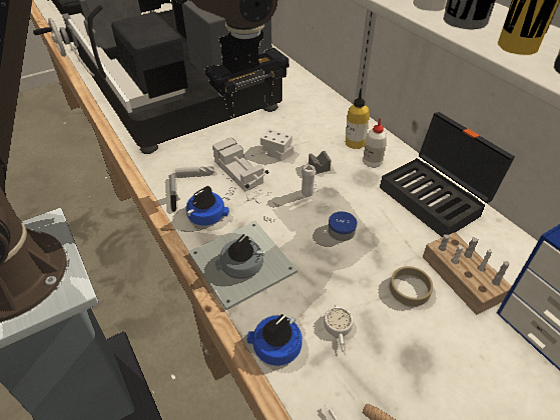

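View pics/w.png

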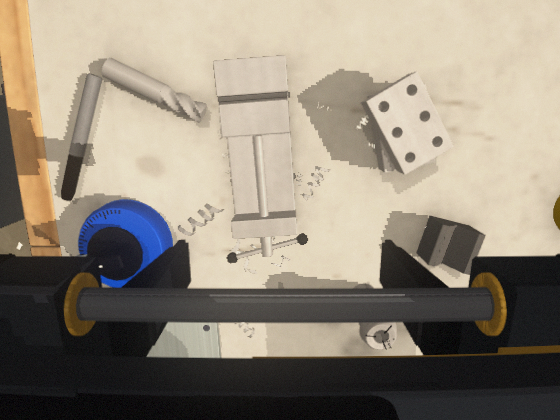

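The scene picture shows three candidates: the grey timer on the steel plate at (240,255), a blue look-alike at (206,207) and another blue one at (276,340). I choose the grey one and check it in a close crop.

```bash
python3 - <<'E'
from h import *
c=cam('scene'); np.set_printoptions(precision=1,suppress=True)
print(ground(c,[[240,243]],83), ground(c,[[240,257]],46), ground(c,[[192,256],[252,225],[297,269],[225,304]],10))
save('crop.png',cv2.resize(c['frame'][215:310,185:305],None,fx=6,fy=6,interpolation=cv2.INTER_CUBIC))
E
```

```text
[[ 451.2 -254.8   83. ]] [[ 445.6 -260.6   46. ]] [[ 366.  -174.    10. ]
 [ 528.9 -161.5   10. ]
 [ 548.9 -329.4   10. ]
 [ 372.3 -327.3   10. ]]
```

View pics/crop.png

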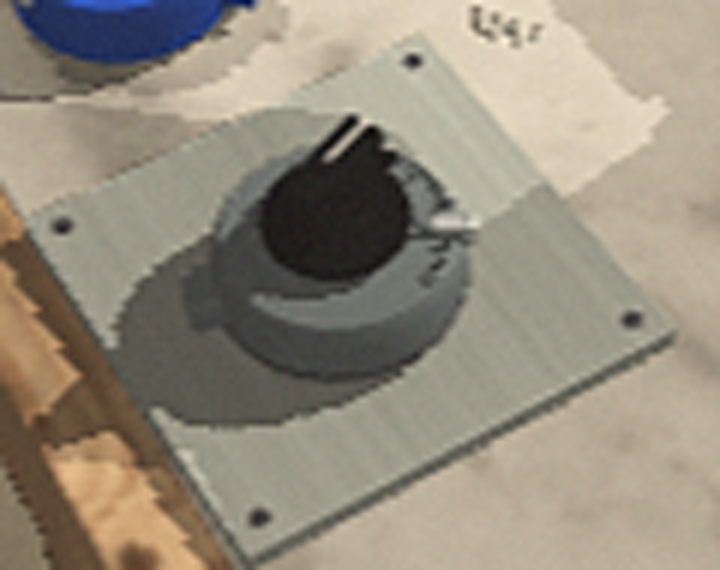

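The close crop confirms it: a grey timer on the steel plate with a black bar knob and pointer toward crop (345,140), the aluminium tab at (450,222) and the nose at (203,300). Next I move the wrist camera over it.

Request:
arm_command(targets=[[-35, -19, 6, 0, 1], [-70, -38, 12, 0, 1], [-105, -57, 18, 0, 1], [-140, -76, 24, 0, 1], [-175, -94, 30, 0, 1]])

```text
t: 0.7
eef_pos: [530.0, -176.1, 184.4]
tcp_rot: [3.142, 0.0, 1.571]
ft_force: [0.4, -0.6, 0.1]
opening: 1.001
grip_force: 0.0
```

Request:
arm_command(targets=[[-35, -18, 6, 0, 1], [-70, -36, 12, 0, 1], [-105, -54, 18, 0, 1], [-140, -72, 22, 0, 1], [-155, -81, 25, 0, 1]])

```text
t: 1.2
eef_pos: [448.6, -332.4, 159.2]
tcp_rot: [-3.141, 0.0, 1.569]
ft_force: [0.7, 0.2, -0.3]
opening: 0.999
grip_force: 0.0
```

Request:
arm_command(targets=[[0, 0, 0, 0, 1], [0, 0, 0, 0, 1], [0, 0, 0, 0, 1]])

```text
t: 1.5
eef_pos: [450.5, -329.2, 159.8]
tcp_rot: [3.141, -0.0, 1.572]
ft_force: [0.7, 0.3, -0.7]
opening: 1.001
grip_force: 0.0
```

```bash
python3 - <<'E'
from h import *
c=cam('wrist'); np.save('pics/w2.npy',c['T']); save('w2raw.png',c['frame']); print(env.state()['eef_pos'],env.state()['joints'])
print(proj(c,[[450,-258,46],[450,-258,70]]))
save('w2.png',c['frame'])
E
```

```text
[ 450.56190617 -329.0843173   159.81615678] [-7.49286980e-01  4.59846867e-01  1.78724333e+00  1.79746027e-04
  8.94335855e-01 -7.50608693e-01]
[[284.78271924 116.27236725]
 [284.76801669 116.04122138]]
```

View pics/w2.png

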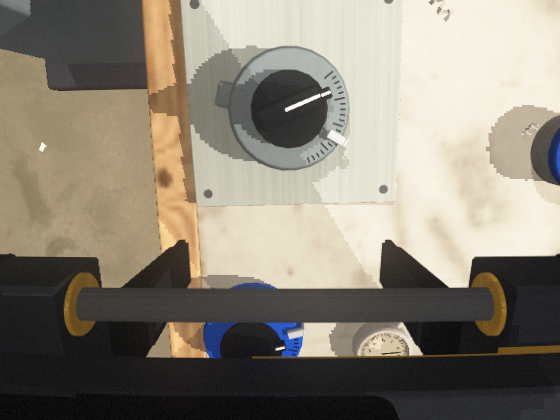

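The wrist picture shows the grey timer centred near (290,107). The white pointer line runs from (285,110) to (330,92), the tab is at (337,138) and the nose at (222,94). I measure these by masks.

```bash
cat > meas.py <<'E'
from h import *
np.set_printoptions(precision=1,suppress=True)
def blob(m,near):
    n,l,st,ce=cv2.connectedComponentsWithStats(m.astype(np.uint8)); i=1+np.argmin([np.hypot(*(ce[k]-near))-0.05*st[k,4] if st[k,4]>8 else 1e9 for k in range(1,n)])
    return l==i,ce[i],st[i]
def ang(a,b): d=b-a; return np.degrees(np.arctan2(d[1],d[0]))
def run(c,x0,x1,y0,y1):
    im=c['frame'].astype(int); roi=np.zeros(im.shape[:2],bool); roi[y0:y1,x0:x1]=1
    v=im.max(2); g=(im.max(2)-im.min(2))
    mid=np.array([(x0+x1)/2,(y0+y1)/2])
    dark=(v<60)&roi; kb,kc,ks=blob(dark,mid)
    cnt=max(cv2.findContours(kb.astype(np.uint8),0,2)[0],key=cv2.contourArea); hull=cv2.convexHull(cnt)
    (kx,ky),kr=cv2.minEnclosingCircle(hull); el=cv2.fitEllipse(hull)
    cen=ground(c,[el[0]],57)[0]; print('knob px',el[0],el[1],'world',cen,'diam mm',np.array(el[1])/c['f']*(c['T'][2,3]-57))
    return np.array(el[0]),cen,im,roi
E
python3 - <<'E'
from meas import *
c=cam('wrist'); px,cen,im,roi=run(c,240,345,50,165)
white=(im.min(2)>190)&roi; n,l,st,ce=cv2.connectedComponentsWithStats(white.astype(np.uint8))
for i in range(1,n):
    if st[i,4]>10:
        ys,xs=np.nonzero(l==i); p=np.c_[xs,ys].astype(np.float32); d=cv2.fitLine(p,2,0,.01,.01).ravel()
        w=ground(c,[ce[i]],57)[0]; print(st[i],ce[i],w,'line deg',np.degrees(np.arctan2(-d[1],d[0])),'from centre',ang(cen,w),np.linalg.norm((w-cen)[:2]))
g=im[107,190:400].sum(1)//3; print(g)
print(im[100-5:100-4,205:245].sum(2)[0]//3, im[170:171,230:350].sum(2)[0]//3)
# dial/body contour
gray=cv2.cvtColor(c['frame'],cv2.COLOR_RGB2HSV); print(gray[60,275],gray[40,230],gray[94,222],gray[160,280],gray[180,300])
E
```

```text
knob px (287.20855712890625, 109.72415924072266) (72.97534942626953, 75.4613037109375) world [ 451.8 -253.4   57. ] diam mm [53.9 55.7]
[313  50  32  33 418] [334.8  59.2] [ 484.8 -218.9   57. ] line deg -45.28675 from centre 46.23009126081396 47.79223022242331
[321  91  10   6  28] [325.4  93.1] [ 478.8 -241.8   57. ] line deg 22.756977 from centre 23.20025298016813 29.439101853225726
[285  94  35  18 127] [301.7 102.5] [ 462.1 -248.4   57. ] line deg 23.214258 from centre 25.984678626186945 11.469062288628407
[327 129  18  19 167] [336.6 137.5] [ 487.8 -272.9   57. ] line deg -36.289528 from centre -28.416405211051348 40.942260067998696
[342 151   3   8  12] [343.2 155.2] [ 493.1 -285.7   57. ] line deg 73.89454 from centre -37.98792903419188 52.46800651764817
[116 122 125 124 124 121 120 120 121 123 123 119 119 122 123 124 124 121
 120 120 127 121 120 120 118 122 120 122 124 116 108 101  95  90  88  82
  84  84  80  76  81  89  87  89  92  94  94  93  92  88  88  93  88  91
  88  94  92  90  90  92  73  50  38  39  39  42  42  39  36  40  43  37
  37  35  40  39  42  45  43  41  4
[... 547 characters left out ...]
123 117 119 121 119 118  96  92  91  95  95  92  90
  91  94  95  97  94  90  86  77  81  87  94  95  92  92  91  91  94  91
  94  96  94  92] [192 192 195 199 197 196 198 195 197 196 197 195 193 192 195 195 195 191
 191 191 188 189 193 195 198 192 196 196 192 193 192 193 190 191 193 191
 193 196 194 193 191 189 187 188 188 190 186 187 187 189 171 160 141 136
 137 138 142 139 137 136 140 142 159 164 162 165 166 182 193 191 195 195
 195 195 190 194 195 195 197 195 195 194 189 190 188 193 192 195 189 188
 194 196 202 200 197 196 194 201 200 200 199 198 198 194 222 224 225 225
 222 215 217 218 220 222 222 226 225 224 222 219]
[ 60  10 179] [ 28  15 232] [ 54  13 101] [ 75   7 151] [ 32  23 204]
```

Measured: axis at about (452.5, -253), with the tab radius of 41.6 mm matching the given 41. The pointer is at 23° and the tab at -29° in the world frame, so q ≈ 0.36 and the tab ≈ 1.27, both within their ranges. The tool has to turn +67° to grip across the bar.

Request:
arm_command(targets=[[15, 0, 0, 8, 0.5], [30, 1, 0, 16, 0.5], [46, 1, 10, 24, 0.5], [62, 2, 20, 32, 0.5], [76, 2, 30, 40, 0.5]])

```text
t: 2.1
eef_pos: [452.5, -252.6, 129.6]
tcp_rot: [3.141, -0.0, 0.868]
ft_force: [0.8, -0.5, 0.4]
opening: 0.637
grip_force: 0.0
```

Request:
arm_command(targets=[[0, 0, 0, 8, 0.5], [0, 0, 0, 16, 0.5], [0, 0, 0, 24, 0.5], [0, 0, 0, 27, 0.5], [0, 0, 0, 27, 0.5]])

```text
t: 2.6
eef_pos: [452.4, -253.4, 129.8]
tcp_rot: [3.141, -0.0, 0.402]
ft_force: [-0.2, 0.1, 0.6]
opening: 0.501
grip_force: 0.0
```

```bash
python3 - <<'E'
from meas import *
s=env.state(); print(s['eef_pos'],np.degrees(s['tcp_rot']),s['joints'],s['ft_force'],s['opening'])
M=R.from_euler('xyz',s['tcp_rot']).as_matrix(); print(M); print('err tool',M.T@(np.array([452.5,-253,65])-s['eef_pos']))
c=cam('wrist'); save('w3.png',c['frame']); print(proj(c,[[452.5,-253,75]]))
c=cam('side'); p=proj(c,[[452.5,-253,60]])[0].astype(int); print(p); save('sd.png',cv2.resize(c['frame'][max(0,p[1]-70):p[1]+50,p[0]-80:p[0]+80],None,fx=5,fy=5))
E
```

```text
[ 452.4 -253.4  129.8] [180.  -0.  23.] [-0.6  0.5  1.9  0.   0.8  0.5] [-0.2  0.1  0.6] 0.5006778708920466
[[ 0.9  0.4  0. ]
 [ 0.4 -0.9 -0. ]
 [ 0.   0.  -1. ]]
err tool [ 0.2 -0.3 64.8]
[[285.  229.6]]
[244 226]
```

View pics/sd.png

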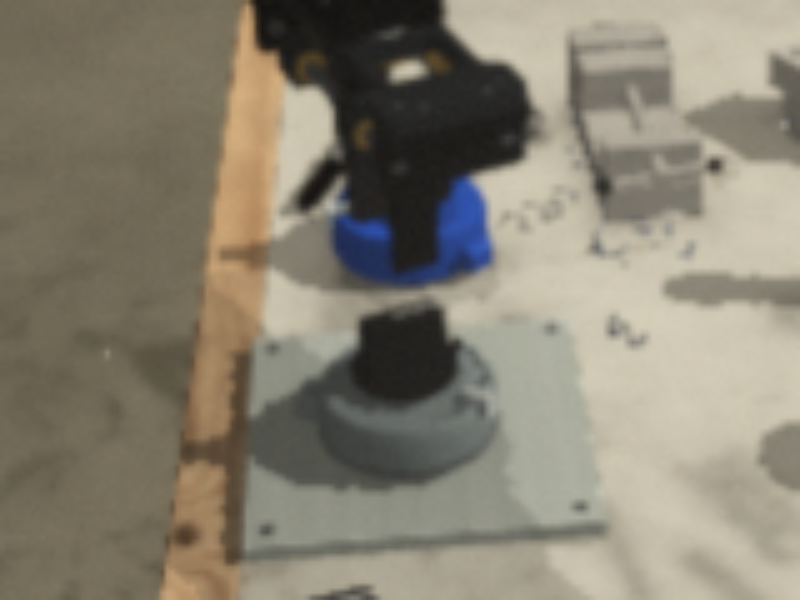

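The side view shows the open gripper squarely above the timer's bar knob, at crop (405,345), with nothing in the way. Descending.

Request:
arm_command(targets=[[0, 0, 16, 0, 0.5], [0, 0, 32, 0, 0.5], [0, 0, 46, 0, 0.5], [0, 0, 57, 0, 0.5], [0, 0, 65, 0, 0.5]])

```text
t: 3.2
eef_pos: [452.0, -253.8, 64.0]
tcp_rot: [-3.141, 0.0, 0.402]
ft_force: [-0.3, 0.5, -0.7]
opening: 0.503
grip_force: 0.0
```

Request:
arm_command(targets=[[0, 0, 0, 0, 0.4], [0, 0, 0, 0, 0.25], [0, 0, 0, 0, 0.18], [0, 0, 0, 0, 0.15], [0, 0, 0, 0, 0.1]])

```text
t: 3.7
eef_pos: [452.1, -254.0, 65.0]
tcp_rot: [3.141, -0.0, 0.401]
ft_force: [-0.2, 0.1, 1.0]
opening: 0.165
grip_force: 30.0
```

Request:
arm_command(targets=[[0, 0, 0, 0, 0], [0, 0, 0, 0, 0], [0, 0, 0, 0, 0]])

```text
t: 4.0
eef_pos: [452.1, -254.0, 64.7]
tcp_rot: [3.141, -0.0, 0.401]
ft_force: [0.7, 1.1, 1.6]
opening: 0.164
grip_force: 30.0
```

```bash
python3 - <<'E'
from meas import *
s=env.state(); print(s['eef_pos'],s['ft_force'],s['moment'],s['opening'],s['grip_force'])
E
```

```text
[ 452.1 -254.    64.7] [0.7 1.1 1.6] [ 0.1 -0.1 -0.1] 0.16442303360665544 29.99450594186783
```

The opening is 15.6 mm, so the bar is gripped, with almost no side force. Now I press down gently.

Request:
arm_command(targets=[[0, 0, 0.5, 0, 0], [0, 0, 1, 0, 0], [0, 0, 1.5, 0, 0], [0, 0, 2, 0, 0], [0, 0, 2, 0, 0]])

```text
t: 4.5
eef_pos: [452.1, -254.0, 62.6]
tcp_rot: [3.141, -0.0, 0.401]
ft_force: [1.6, 0.2, -1.0]
opening: 0.167
grip_force: 30.0
```

Request:
arm_command(targets=[[0, 0, 0.5, 0, 0], [0, 0, 1, 0, 0], [0, 0, 1, 0, 0]])

```text
t: 4.8
eef_pos: [452.1, -254.0, 61.6]
tcp_rot: [3.141, -0.0, 0.401]
ft_force: [2.2, -0.4, 0.2]
opening: 0.165
grip_force: 30.0
```

Request:
arm_command(targets=[[0, 0, 0.5, 0, 0], [0, 0, 1, 0, 0], [0, 0, 1, 0, 0]])

```text
t: 5.1
eef_pos: [452.1, -254.1, 61.3]
tcp_rot: [3.141, -0.0, 0.401]
ft_force: [-0.3, 1.2, 10.9]
opening: 0.168
grip_force: 30.0
```

Request:
arm_command(targets=[[0, 0, 0.3, 0, 0], [0, 0, 0.5, 0, 0], [0, 0, 0.5, 0, 0]])

```text
t: 5.4
eef_pos: [452.2, -254.1, 61.3]
tcp_rot: [3.141, -0.001, 0.401]
ft_force: [-1.6, 3.0, 16.5]
opening: 0.17
grip_force: 30.0
```

Request:
arm_command(targets=[[0, 0, 0, 3, 0], [0, 0, 0, 6, 0], [0, 0, 0, 9, 0], [0, 0, 0, 12, 0], [0, 0, 0, 15, 0]])

```text
t: 5.9
eef_pos: [452.1, -253.9, 61.2]
tcp_rot: [3.141, -0.0, 0.138]
ft_force: [-0.4, 3.4, 17.5]
opening: 0.167
grip_force: 30.1
```

```bash
python3 - <<'E'
from meas import *
s=env.state(); print(s['eef_pos'],s['ft_force'],s['moment'],np.degrees(s['tcp_rot']))
E
```

```text
[ 452.1 -253.9   61.2] [-0.4  3.4 17.5] [0.9 0.5 0.3] [180.   -0.    7.9]
```

Request:
arm_command(targets=[[0, -0.4, 0, 3, 0], [0, -0.4, 0, 6, 0], [0, -0.4, 0, 9, 0], [0, -0.4, 0, 12, 0], [0, -0.4, 0, 15, 0]])

```text
t: 6.4
eef_pos: [452.1, -253.5, 61.2]
tcp_rot: [3.141, -0.001, -0.123]
ft_force: [-1.9, 3.5, 17.3]
opening: 0.168
grip_force: 30.0
```

```bash
python3 - <<'E'
from meas import *
s=env.state(); print(s['eef_pos'],s['ft_force'],s['moment'],np.degrees(s['tcp_rot']))
c=cam('scene'); a=cv2.imread('pics/s.png')[:,:,::-1]
save('cmp.png',np.hstack([cv2.resize(x[215:310,185:285],None,fx=4,fy=4,interpolation=cv2.INTER_CUBIC) for x in(a,c['frame'])]))
E
```

```text
[ 452.1 -253.5   61.2] [-1.9  3.5 17.3] [0.9 0.4 0.3] [180.   -0.   -7.1]
```

View pics/cmp.png

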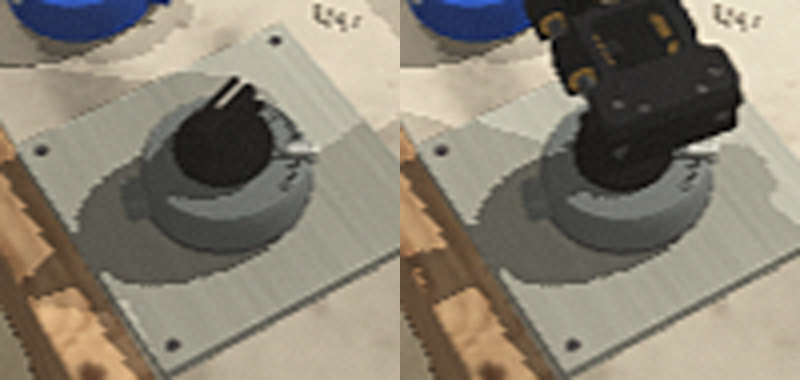

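Before and after, the nose stays at (133,200) in both halves and the tab at (300,150), so the timer holds while the knob turns. Continuing.

Request:
arm_command(targets=[[0, -0.3, 0, 4, 0], [0, -0.3, 0, 8, 0], [0, -0.3, 0, 12, 0], [0, -0.3, 0, 16, 0], [0, -0.3, 0, 20, 0]])

```text
t: 6.95
eef_pos: [452.2, -253.1, 61.3]
tcp_rot: [3.142, -0.001, -0.473]
ft_force: [-0.7, 4.7, 17.6]
opening: 0.166
grip_force: 30.0
```

Request:
arm_command(targets=[[0, 0, 0, 4, 0], [0, 0, 0, 8, 0], [0, 0, 0, 12, 0], [0, 0, 0, 16, 0], [0, 0, 0, 20, 0]])

```text
t: 7.45
eef_pos: [452.4, -252.9, 61.2]
tcp_rot: [-3.141, -0.001, -0.822]
ft_force: [1.1, 6.7, 17.4]
opening: 0.166
grip_force: 30.1
```

```bash
python3 - <<'E'
from meas import *
s=env.state(); print(s['eef_pos'],s['ft_force'],s['moment'].round(3),np.degrees(s['tcp_rot']),s['joints'])
E
```

```text
[ 452.4 -252.9   61.2] [ 1.1  6.7 17.4] [ 1.6 -0.2  0.3] [-180.    -0.   -47.1] [-0.6  0.6  2.   0.   0.6  1.8]
```

Request:
arm_command(targets=[[-0.3, -0.3, 0, 2, 0], [-0.5, -0.5, 0, 4, 0], [-0.5, -0.5, 0, 6, 0], [-0.5, -0.5, 0, 8, 0], [-0.5, -0.5, 0, 8, 0]])

```text
t: 7.95
eef_pos: [452.5, -252.6, 61.3]
tcp_rot: [-3.141, -0.001, -0.96]
ft_force: [1.3, 3.5, 16.4]
opening: 0.166
grip_force: 30.0
```

```bash
python3 - <<'E'
from meas import *
s=env.state(); print(s['eef_pos'],s['ft_force'],s['moment'].round(3),np.degrees(s['tcp_rot']))
E
```

```text
[ 452.5 -252.6   61.3] [ 1.3  3.5 16.4] [0.9 0.  0.2] [-180.    -0.1  -55. ]
```

Side force is down. I go on slowly to the stop, watching for a rise in the moment.

Request:
arm_command(targets=[[-0.2, -0.2, 0, 2, 0], [-0.2, -0.2, 0, 4, 0], [-0.2, -0.2, 0, 6, 0], [-0.2, -0.2, 0, 7, 0], [-0.2, -0.2, 0, 7, 0]])

```text
t: 8.45
eef_pos: [452.6, -252.4, 61.3]
tcp_rot: [-3.141, -0.002, -1.082]
ft_force: [0.1, 3.2, 15.6]
opening: 0.167
grip_force: 30.0
```

```bash
python3 - <<'E'
from meas import *
s=env.state(); print(s['eef_pos'],s['ft_force'],s['moment'].round(3),np.degrees(s['tcp_rot']).round(2))
E
```

```text
[ 452.6 -252.4   61.3] [ 0.1  3.2 15.6] [ 0.8 -0.   0.2] [-179.9   -0.1  -62. ]
```

Request:
arm_command(targets=[[0, 0, 0, 1, 0], [0, 0, 0, 2, 0], [0, 0, 0, 2, 0]])

```text
t: 8.75
eef_pos: [452.6, -252.4, 61.3]
tcp_rot: [-3.141, -0.002, -1.117]
ft_force: [0.7, 2.6, 15.8]
opening: 0.167
grip_force: 30.0
```

```bash
python3 - <<'E'
from meas import *
s=env.state(); print(s['eef_pos'],s['ft_force'],s['moment'].round(3),np.degrees(s['tcp_rot']).round(2))
E
```

```text
[ 452.6 -252.4   61.3] [ 0.7  2.6 15.8] [ 0.8 -0.   0.3] [-179.9   -0.1  -64. ]
```

Request:
arm_command(targets=[[0, 0, 0, 1, 0], [0, 0, 0, 2, 0], [0, 0, 0, 2, 0]])

```text
t: 9.05
eef_pos: [452.7, -252.4, 61.3]
tcp_rot: [-3.141, -0.002, -1.152]
ft_force: [0.7, 2.8, 15.6]
opening: 0.166
grip_force: 30.0
```

```bash
python3 - <<'E'
from meas import *
s=env.state(); print(s['eef_pos'],s['ft_force'],s['moment'].round(3),np.degrees(s['tcp_rot']).round(2))
E
```

```text
[ 452.7 -252.4   61.3] [ 0.7  2.8 15.6] [ 0.8 -0.1  0.2] [-179.9   -0.1  -66. ]
```

Request:
arm_command(targets=[[0, 0, 0, 1, 0], [0, 0, 0, 2, 0], [0, 0, 0, 2, 0]])

```text
t: 9.35
eef_pos: [452.7, -252.4, 61.3]
tcp_rot: [-3.14, -0.002, -1.187]
ft_force: [1.6, 2.5, 15.6]
opening: 0.168
grip_force: 30.0
```

```bash
cat > st.py <<'E'
from h import *
s=env.state(); print(s['eef_pos'].round(1),s['ft_force'].round(1),'mz %.3f'%s['moment'][2],'yaw %.2f'%np.degrees(s['tcp_rot'][2]))
E
python3 st.py
```

```text
[ 452.7 -252.4   61.3] [ 1.6  2.5 15.6] mz 0.247 yaw -67.99
```

Request:
arm_command(targets=[[0, 0, 0, 1, 0], [0, 0, 0, 2, 0], [0, 0, 0, 2, 0]])

```text
t: 9.65
eef_pos: [452.7, -252.5, 61.2]
tcp_rot: [-3.14, -0.002, -1.221]
ft_force: [0.6, 3.2, 15.9]
opening: 0.163
grip_force: 30.1
```

```bash
python3 st.py
```

```text
[ 452.7 -252.5   61.2] [ 0.6  3.2 15.9] mz 0.367 yaw -69.97
```

Request:
arm_command(targets=[[0, 0, 0, 0.7, 0], [0, 0, 0, 1.5, 0], [0, 0, 0, 1.5, 0]])

```text
t: 9.95
eef_pos: [452.7, -252.6, 61.3]
tcp_rot: [-3.14, -0.002, -1.247]
ft_force: [0.5, 1.4, 16.3]
opening: 0.17
grip_force: 30.1
```

```bash
python3 st.py; python3 - <<'E'
from h import *
c=cam('scene'); a=cv2.imread('pics/s.png')[:,:,::-1]
save('cmp2.png',np.hstack([cv2.resize(x[215:310,185:285],None,fx=4,fy=4,interpolation=cv2.INTER_CUBIC) for x in(a,c['frame'])]))
E
```

```text
[ 452.7 -252.6   61.3] [ 0.5  1.4 16.3] mz 0.466 yaw -71.46
```

View pics/cmp2.png

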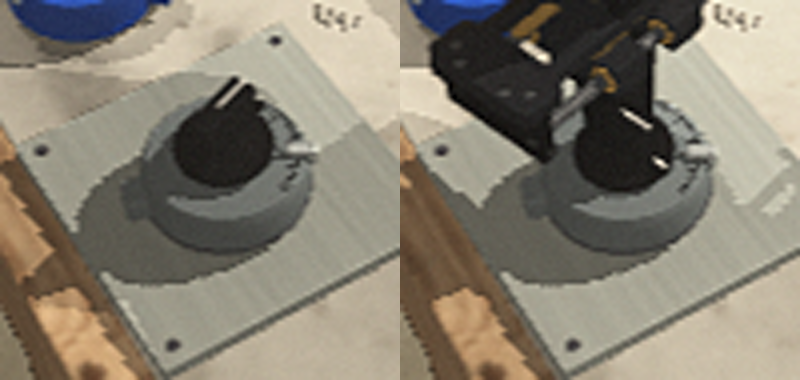

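The view shows the nose still at (133,200) relative to its half, the tab in place and the pointer line now past the tab. The moment rose 0.25 → 0.37 → 0.47, so the end stop is reached at about yaw -69°. I now turn back to yaw about -30.5°, still pressing.

Request:
arm_command(targets=[[0, 0, 0, -3, 0], [0, 0, 0, -7, 0], [0, 0, 0, -11, 0], [0, 0, 0, -15, 0], [0, 0, 0, -19, 0]])

```text
t: 10.5
eef_pos: [452.5, -252.7, 61.3]
tcp_rot: [-3.141, -0.002, -0.914]
ft_force: [-1.9, -0.6, 15.5]
opening: 0.167
grip_force: 30.0
```

```bash
python3 st.py
```

```text
[ 452.5 -252.7   61.3] [-1.9 -0.6 15.5] mz -0.298 yaw -52.36
```

Request:
arm_command(targets=[[0, 0, 0, -4, 0], [0, 0, 0, -8, 0], [0, 0, 0, -12, 0], [0, 0, 0, -16, 0], [0, 0, 0, -19, 0]])

```text
t: 11.0
eef_pos: [452.3, -252.9, 61.3]
tcp_rot: [3.141, -0.002, -0.582]
ft_force: [-4.4, -2.7, 15.7]
opening: 0.167
grip_force: 30.0
```

```bash
python3 st.py; python3 - <<'E'
from meas import *
c=cam('scene'); im=c['frame'].astype(int)
m=(im.min(2)>165); sub=m[243:262,250:272]; a=cv2.imread('pics/s.png')[:,:,::-1]; m0=(a.min(2)>165)[243:262,250:272]
for q in (m0,sub):
    ys,xs=np.nonzero(q); print(len(xs),xs.mean()+250,ys.mean()+243, ground(c,[[xs.mean()+250,ys.mean()+243]],50))
E
```

```text
[ 452.3 -252.9   61.3] [-4.4 -2.7 15.7] mz -0.356 yaw -33.35
44 263.72727272727275 247.45454545454547 [[ 501.3 -267.2   50. ]]
121 264.88429752066116 247.20661157024793 [[ 503.8 -267.9   50. ]]
```

Request:
arm_command(targets=[[0.3, 0, 0, -1, 0], [0.3, 0, 0, -2.5, 0], [0.3, 0, 0, -2.5, 0], [0.3, 0, -0.5, -2.5, 0], [0.3, 0, -1.2, -2.5, 0]])

```text
t: 11.55
eef_pos: [452.2, -252.7, 61.5]
tcp_rot: [3.141, -0.0, -0.541]
ft_force: [0.9, -1.3, -3.1]
opening: 0.171
grip_force: 30.0
```

Request:
arm_command(targets=[[0, 0, 0, 0, 0.25], [0, 0, 0, 0, 0.4], [0, 0, 0, 0, 0.5], [0, 0, 0, 0, 0.5], [0, 0, -10, 0, 0.5]])

```text
t: 12.05
eef_pos: [451.9, -252.1, 70.8]
tcp_rot: [-3.141, 0.002, -0.541]
ft_force: [0.1, 0.3, 0.2]
opening: 0.487
grip_force: 0.0
```

Request:
arm_command(targets=[[0, 0, -20, 0, 0.5], [0, 0, -40, 0, 0.5], [0, 0, -60, 0, 0.5], [0, 0, -80, 0, 0.5], [0, 0, -90, 0, 0.5]])

```text
t: 12.55
eef_pos: [452.7, -252.7, 163.5]
tcp_rot: [3.141, -0.002, -0.541]
ft_force: [0.5, -0.1, -0.2]
opening: 0.501
grip_force: 0.0
```

```bash
python3 - <<'E'
from h import *
s=env.state(); M=R.from_euler('xyz',s['tcp_rot']).as_matrix(); print(s['eef_pos'],s['opening'],np.degrees(s['tcp_rot'][2]),'tool shift',M.T@(np.array([450.6,-329,160])-s['eef_pos']))
E
```

```text
[ 452.67920267 -252.6641187   163.48563641] 0.5013734772753249 -30.995167870892846 tool shift [37.51928613 66.50600195  3.59087622]
```

Request:
arm_command(targets=[[-20, 0, 0, 0, 1], [-40, 0, 0, 0, 1], [-60, 0, 0, 0, 1], [-70, 0, 0, 0, 1], [-70, 0, 0, 0, 1]])

```text
t: 13.05
eef_pos: [391.8, -216.0, 161.6]
tcp_rot: [-3.142, 0.0, -0.541]
ft_force: [0.6, 0.6, -0.8]
opening: 0.864
grip_force: 0.0
```

```bash
python3 st.py; python3 - <<'E'
from h import *
c=cam('wrist'); save('w4raw.png',c['frame']); p=proj(c,[[452.5,-253,57],[487.8+1,-273,50]]); print(p)
u,v=p[0].astype(int); u0=max(u-90,0);v0=max(v-80,0); print(u0,v0)
save('w4.png',cv2.resize(c['frame'][v0:v+80,u0:u+90],None,fx=4,fy=4))
im=c['frame'].astype(int); white=im.min(2)>185; white[:, :u-60]=0; white[:,u+60:]=0; white[v+60:]=0; white[:max(v-60,0)]=0
n,l,st,ce=cv2.connectedComponentsWithStats(white.astype(np.uint8))
for i in range(1,n):
    if 8<st[i,4]<600:
        ys,xs=np.nonzero(l==i); d=cv2.fitLine(np.c_[xs,ys].astype(np.float32),2,0,.01,.01).ravel(); w=ground(c,[ce[i]-5*d[:2],ce[i]+5*d[:2],ce[i]],52); q=w[1]-w[0]; r=w[2]-[452.5,-253,52]
        print(st[i],ce[i].round(1),w[2].round(1),'line %.1f  polar %.1f r %.1f'%(np.degrees(np.arctan2(q[1],q[0])),np.degrees(np.arctan2(r[1],r[0])),np.hypot(*r[:2])))
E
```

```text
[ 391.8 -216.   161.6] [ 0.6  0.6 -0.8] mz -0.013 yaw -31.00
[[285.48581431 114.67250481]
 [283.39994065  55.72786   ]]
195 34
[282  54   8  11  88] [285.5  59. ] [ 485.9 -273.    52. ] line 149.1  polar -30.9 r 38.9
[311  54   6   2  10] [313.1  54.4] [ 478.5 -291.5   52. ] line -115.0  polar -56.0 r 46.4
[325  54  19  12  82] [333.9  58.3] [ 468.6 -302.9   52. ] line -92.8  polar -72.1 r 52.4
[252  59   9   6  11] [256.3  61.6] [ 495.1 -254.2   52. ] line -91.5  polar -1.6 r 42.6
[330  59  15  14  83] [338.4  65.9] [ 462.4 -303.2   52. ] line -82.0  polar -78.8 r 51.1
[239  66  12  12  21] [244.9  71. ] [ 493.9 -243.8   52. ] line -76.9  polar 12.5 r 42.4
[284  69   3  10  28] [285.1  73.5] [ 477.5 -267.6   52. ] line 149.1  polar -30.3 r 29.0
[284  80   3  39 114] [285.   99.2] [ 462.2 -258.4   52. ] line -30.9  polar -29.2 r 11.1
```

View pics/w4.png

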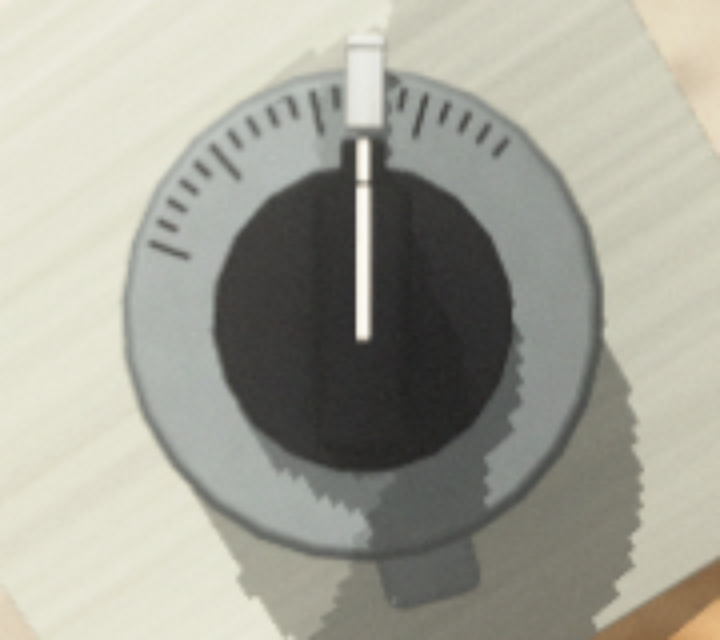

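The picture shows the white pointer line (crop (363,140) to (363,340)) running straight into the tab at (365,80), with the pointer and tab both at about -31° in world. The timer's axis is unmoved, and the gripper is clear. Handing in.

```bash
python3 -c "
from cell import env
print(env.job_done())"
```

```text
the job is handed in; nothing more can be done
None
```

I wound the timer to its end stop, turned it back until the pointer stood at the tab (within about 1–2° in the last picture), let go with the timer unmoved, and handed in the job; no verdict came back.

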